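# Push a row of lidded portion pans home in the hot-holding slot

## Task

Pick up the fourth square lidded pan, the one standing out on the counter among other tins, and set it down on the loading slide at the tail of the row of three. Then push all four as one straight, unbuckled block into the hot-holding slot until you feel the front pan come up solid against the stop inside, and lean about half a kilo to a kilo of extra push on it for a second so that every pan is tight against the next. Do it gently, with never more than 2.5 kg of push passing along the row or onto the stop, let go of everything at the end, and leave all other things on the counter where they stand.

Things in the scene. Friction and masses are not known exactly. Their poses are not given: they have to be found in the camera images.
- slide: Fixed loading slide: flat white plastic plate 90 mm wide, 6 mm thick, no side edges, on the counter. Origin: on the counter, mid-mouth of the slot; z up, +y along the slide into the slot, x across. Plate from y = -330 (loading end) to +290 mm. From y = 0 inwards, side plates 50 mm high, 72 mm apart; flared guides 36 mm high widen the mouth to about 94 mm at y = -30 mm.
- cabinet: Fixed heated cabinet over the slot, 262 mm wide (x), from y = 0 to 342 mm, 250 mm high with the plates on it; control knobs stand 22 mm out; same origin and axes as the slide. Slot roof 92 mm above the counter. Inside hangs a rigid upright stop bar, set differently each time, 96 to 136 mm in from the mouth: out of sight, not measured, must be felt.
- pan_a: Front pan of the row, begun in the mouth. Square lidded steel pan, 62 x 62 mm, straight sides 60 mm high (wire handle on the lid to 69 mm), about 0.14 to 0.28 kg. Origin: centre of its underside; z up, x and y square to its sides.
- pan_b: Second pan of the row, the same as pan_a, standing behind it (nearer the loading end) with a gap of a few mm, each pan a little out of line.
- pan_c: Third pan of the row, the same, behind pan_b with a gap of a few mm. Pushing pan_c towards the slot pushes the others ahead of it; sliding the whole row of four takes from about 2 N to 8 N along the slide (it differs each time), before the stop is met.
- pan_d: Fourth pan, the same size and make, standing on the counter (its underside at z = 0) near a round tin and a tall narrow tin. It must become the tail of the row, behind pan_c.
- round_tin: Bystander, leave alone: round lidded steel tin, 64 mm across, 74 mm high, near pan_d. Origin: centre of its underside.
- tall_tin: Bystander, leave alone: tall square steel tin, 50 x 50 mm, 119 mm high with its round cap, near pan_d. Origin: centre of its underside.
- jug: Bystander, leave alone: steel jug with a side handle, 100 mm across, 110 mm high. Origin: centre of its underside.
- plates: Bystander, leave alone: stack of five white plates, 190 mm across, about 37 mm high. Origin: centre of its underside.
- squeeze_bottle: Bystander, leave alone: clear squeeze bottle, 56 mm across, 160 mm high. Origin: centre of its underside.
- spoon: Bystander, leave alone: steel spoon, 220 mm long, lying on the counter. Origin: centre of its underside.
- salt_pot: Bystander, leave alone: small steel salt pot, 48 mm across, 70 mm high. Origin: centre of its underside.
Not all that is in view belongs to the job. Leave any blue look-alike of the pan_a alone. Leave any turquoise look-alike of the pan_d alone.

How it is judged (in metres and radians):
On the way, in this order (a step that is already met when the one before it is completed fails the run):
1. the fourth pan stands on the slide in line behind the row of three, its centre within 80 mm of the third pan's (horizontal distance between pan_d and pan_c below 0.08 m and height (world z) of pan_d below 0.0085 m and y of pan_d in the frame of slide below -0.06 m and x of pan_d in the frame of slide between -0.01 and 0.01 m), for 0.2 s.
2. the front pan is pressed against the stop in the slot with more than 3 N for 0.4 s while the four pans stand tight together (contact force between pan_a and cabinet above 3 N and horizontal distance between pan_a and pan_b below 0.0645 m and horizontal distance between pan_b and pan_c below 0.0645 m and horizontal distance between pan_c and pan_d below 0.0645 m and y of pan_b in the frame of slide below 0.06 m and y of pan_c in the frame of slide below 0 m and y of pan_d in the frame of slide below -0.06 m), for 0.4 s.
At the end, for the whole second after the job is handed in: Pans a, b, c, d stand flat and at rest on the slide in that order, the front one home in the slot (centre over 60 mm inside the mouth), neighbours tight (centres under 64.5 mm apart), all within 7 mm of the slide's middle line and square to it within 0.08 rad; nothing held (horizontal distance between pan_a and pan_b below 0.0645 m and horizontal distance between pan_b and pan_c below 0.0645 m and horizontal distance between pan_c and pan_d below 0.0645 m and y of pan_b in the frame of slide below 0.06 m and y of pan_c in the frame of slide below 0 m and y of pan_d in the frame of slide below -0.06 m and (angle between the x axis of pan_a and the x axis of slide, either way round below 0.08 rad or angle between the y axis of pan_a and the x axis of slide, either way round below 0.08 rad) and x of pan_a in the frame of slide between -0.007 and 0.007 m and (angle between the x axis of pan_b and the x axis of slide, either way round below 0.08 rad or angle between the y axis of pan_b and the x axis of slide, either way round below 0.08 rad) and x of pan_b in the frame of slide between -0.007 and 0.007 m and (angle between the x axis of pan_c and the x axis of slide, either way round below 0.08 rad or angle between the y axis of pan_c and the x axis of slide, either way round below 0.08 rad) and x of pan_c in the frame of slide between -0.007 and 0.007 m and (angle between the x axis of pan_d and the x axis of slide, either way round below 0.08 rad or angle between the y axis of pan_d and the x axis of slide, either way round below 0.08 rad) and x of pan_d in the frame of slide between -0.007 and 0.007 m and height (world z) of pan_a between 0.003 and 0.009 m and height (world z) of pan_b between 0.003 and 0.009 m and height (world z) of pan_c between 0.003 and 0.009 m and height (world z) of pan_d between 0.003 and 0.009 m and angle between each of pan_a, pan_b, pan_c, pan_d's own z axis and vertical below 0.06 rad and y of pan_a in the frame of slide above 0.06 m and linear speed of each of pan_a, pan_b, pan_c, pan_d below 0.01 m/s); the robot touches nothing.
It fails at once if more than 25 N passes between two neighbouring pans or from the front pan onto the stop (contact force between pan_a and pan_b above 25 N or contact force between pan_b and pan_c above 25 N or contact force between pan_c and pan_d above 25 N or contact force between pan_a and cabinet above 25 N).
It fails at once if the row buckles: one of the first three pans turns more than 0.25 rad, leaves the slide's middle line by more than 15 mm, or tips by more than 0.2 rad (not (angle between the x axis of pan_a and the x axis of slide, either way round below 0.25 rad) or not (x of pan_a in the frame of slide between -0.015 and 0.015 m) or angle between any of pan_a, pan_b, pan_c's own z axis and vertical above 0.2 rad or not (angle between the x axis of pan_b and the x axis of slide, either way round below 0.25 rad) or not (x of pan_b in the frame of slide between -0.015 and 0.015 m) or not (angle between the x axis of pan_c and the x axis of slide, either way round below 0.25 rad) or not (x of pan_c in the frame of slide between -0.015 and 0.015 m)).
It fails at once if another thing on the counter is moved by more than 15 mm (distance of any of round_tin, tall_tin, jug, plates, squeeze_bottle, spoon, salt_pot from where it was at the start of the episode above 0.015 m).
It also fails if it takes over 61 s, if anything falls off the work surface, if the arm or the gripper's body presses on something with over 40 N, if the wrist force passes 120 N, or if a joint passes its speed limit or range.

## Robot

A 6-joint arm with a two-finger parallel gripper is mounted at the origin on the work surface. World frame = base frame: x ahead of the robot, y to its left, z up, the work surface at z = 0. Lengths are in mm, angles in rad, forces in N, time in s.
With the tool pointing down it reaches from about 300 to 775 mm from the base axis. Payload 14.6 kg.
Tool frame: the origin (TCP) lies midway between the tips of the shut fingers; the grasp point (between the pads) lies 19 mm behind it (manip.tcp_to_grasp is the distance from the TCP to the grasp point, in mm); z points along the fingers, x is the direction in which the jaws open and shut, and the axes are right-handed (so a half turn about z gives the same grasp; the last joint's range is limited). The gripper opens to 94 mm and grips with 3 to 60 N. Pads are 16 mm wide; open, the fingers measure 119 mm over their backs; the gripper's body (75 mm by 177 mm) begins 78 mm behind the grasp point.
Start: joints at [1.14, 0.3, 1.521, -0, 1.321, -0.067], TCP at [195.702, 513.994, 174.946] pointing down, gripper open.
Joint ranges: [-3.03, 3.03], [-0.79, 2.21], [0.23, 2.52], [-1.04, 4.18], [0, 3.07], [-2.55, 2.55]. Speed limits (rad/s): [2.22, 2.22, 2.57, 3.14, 3.14, 3.14].

## Interface

Orientations are given as [roll, pitch, yaw] about the fixed x, y, z axes, in that order (R = Rz(yaw) Ry(pitch) Rx(roll)).
In Python, from cell import manip gives the robot as it stands.
- The arm moves only by the tool arm_command, never from a script. Its argument "steps" is a list of rows, each a list of 3 entries, a list of its own where there are three numbers: the opening, from 0 (shut) to 1 (fully open), then the shift along the tool's x, y, z in cm, then the turn about the tool's z in rad. A call has 1 to 5 rows; each row shifts and turns the commanded pose from where the row before left it, along the tool's axes as they then stand; what a row does not reach is not made up. A row lasts 1/12 s, in which the tool goes at most 41.7 mm and 7.16 degrees, less where a joint would pass 70% of its speed; a pose out of reach is approached as far as the arm can. A call with a gripper value outside its range is refused whole. The fingers move at their own pace and stop on an object; "force" is the grip in N (left out, the last holds). Time passes only in rows, so rows that do not move let the fingers close. It gives the time, the measured TCP pose, the force and the opening at its end, in the units of the state.
- manip.read_state(): the state, without advancing time (a new reading comes with each control period).
- manip.camera(name): name is "scene" or "side" or "wrist"; returns (picture, depth): 480x640x3 uint8, red, green, blue; 480x640 float32, mm along the optical axis (not along the pixel's ray), 0 where there is no reading.
- manip.calibration(name): a dict with "fx", "fy", "cx", "cy" (pixels), "R" (3x3) and "t" (3): a world point X has camera coordinates R X + t; the wrist camera has in their place "tool_from_camera" (4x4, takes a point from camera to tool coordinates, whose origin is the TCP and whose axes are the tool frame's). Camera axes: x right, y down, z forward; pixel columns grow to the right and rows downward; lengths in mm; the calibration is good to about 2 mm. A picture is of the moment at which its call begins: read the wrist's pose just before it. calibration takes no time and is no camera call.
- manip.sign_off(): hands the job in, once; it reports no verdict.
The state is a dict: "clock": time; "joints": joint angles; "qd": joint speeds; "effort": joint torques, N m; "eef_pos": TCP position; "eef_rot": TCP orientation; "wrist_force": force on the tool from outside, world axes, zero at the start; "moment": the same for the moment, N m; "finger_gap": finger opening in mm.
Only numpy, scipy, OpenCV 4.12 (cv2) and the standard library are available. Lean on these libraries where they do the work, as an engineer would, in place of code of your own. Each camera call takes 0.05 s, during which the arm holds its last target.

## Working session

There is one attempt and no reset: what is moved stays moved. The work goes in short steps, Python scripts to look and compute and a tool call to move; the robot and the scene stay as the last step left them, time stands still between calls to the robot, and variables do not carry over. Pictures are saved under pics/ and viewed, and the job is handed in when it is done.

Besides the shell and the picture viewer there is one more tool, called as name(argument=value, ...), one argument or row to a line, values as JSON. arm_command: Moves the arm, as the interface text tells. Its arguments: {"type":"object","properties":{"steps":{"type":"array","items":{"type":"array"}},"force":{"type":"number"}},"required":["steps"]}

```bash
mkdir -p pics; ls
python3 - <<'E'
from cell import manip
import cv2
s=manip.read_state();print(s, manip.tcp_to_grasp)
for n in("scene","side","wrist"):
    p,d=manip.camera(n);cv2.imwrite(f"pics/{n}0.png",p[:,:,::-1])
    import numpy as np;np.save(f"pics/{n}0.npy",d)
    print(n,manip.calibration(n))
E
```

```text
pics
{'clock': 0.0, 'joints': array([ 1.14039880e+00,  3.00482768e-01,  1.52155299e+00, -4.77934472e-06,
        1.32071307e+00, -6.65817882e-02]), 'qd': array([ 6.13161152e-04, -5.87012867e-04, -1.30437491e-03, -6.09545849e-04,
        8.11030657e-04, -3.06254117e-08]), 'effort': array([ 1.56479786e-03, -5.31807089e+01, -3.52749074e+01,  7.09227752e-02,
        2.42579577e-02, -6.85188456e-05]), 'eef_pos': array([195.58680911, 513.73776857, 174.39183953]), 'eef_rot': array([-3.14152035e+00,  1.15391886e-03,  1.20698182e+00]), 'wrist_force': array([-0.62233567,  0.20730662, -0.07887498]), 'moment': array([ 0.01308774, -0.01737582, -0.00220805]), 'finger_gap': 93.84102566110114} 18.8
scene {'fx': 443.5361377347702, 'fy': 443.5361377347702, 'cx': 314.2027073032283, 'cy': 244.46762269891948, 'R': array([[ 0.81981507,  0.57261743, -0.00353876],
       [ 0.50486408, -0.72570131, -0.46740761],
       [-0.27021382,  0.38140121, -0.88403484]]), 't': array([-372.91438346, -397.56129494, 1031.84934564])}
side {'fx': 613.3281971506709, 'fy': 613.3281971506709, 'cx': 324.2484566456619, 'cy': 225.11676416528354, 'R': array([[ 0.83266941, -0.55332069,  0.02231303],
       [-0.35628691, -0.56613695, -0.74333612],
       [ 0.42393548,  0.61100341, -0.66854584]]), 't': array([-543.1092139 ,  163.37640612, 1103.84630519])}
wrist {'fx': 408.4702791814095, 'fy': 408.4702791814095, 'cx': 314.38963551512546, 'cy': 244.9375797181182, 'tool_from_camera': array([[ 9.99999804e-01,  4.59148684e-04,  4.26469414e-04,
         1.19445644e+00],
       [-5.51937445e-04,  9.67611166e-01,  2.52444700e-01,
        -7.38023333e+01],
       [-2.96746916e-04, -2.52444885e-01,  9.67611230e-01,
        -2.10543572e+02],
       [ 0.00000000e+00,  0.00000000e+00,  0.00000000e+00,
         1.00000000e+00]])}
```

View pics/scene0.png

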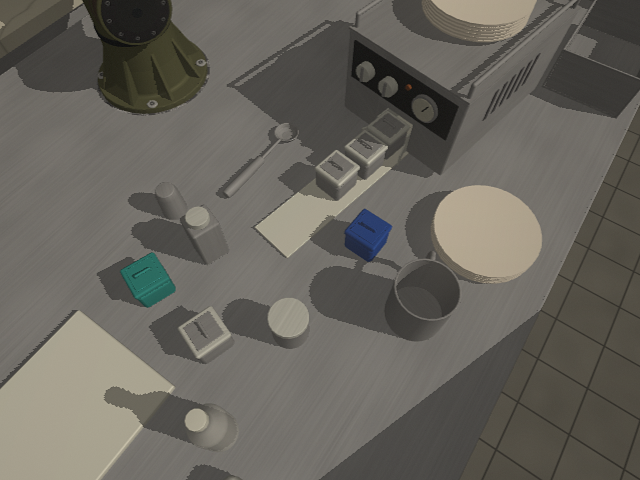

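View pics/side0.png

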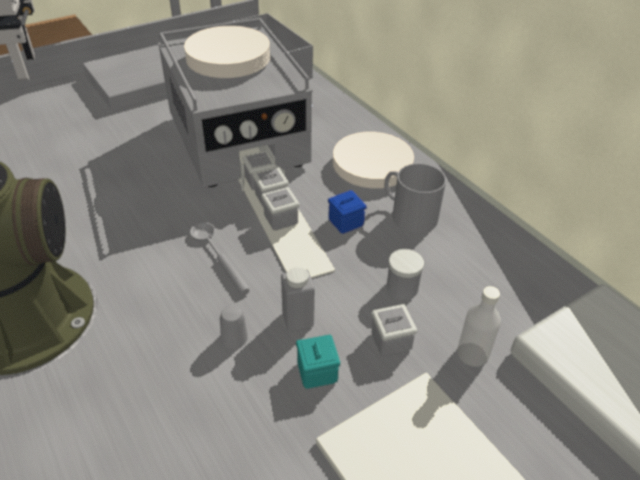

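View pics/wrist0.png

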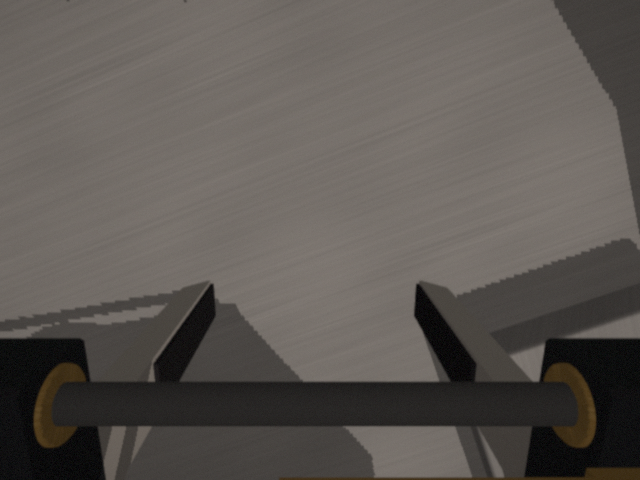

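The scene shows the slide and row of three (388,125 / 366,148 / 338,172). Pan_d is the silver pan at (205,333), with the round tin at (288,322) and the tall tin at (207,235). The blue (368,235) and turquoise (148,278) pans are the look-alikes to leave alone. Next I measure them.

```bash
cat > h.py <<'E'
import numpy as np,cv2
from cell import manip
def cloud(n,d):
    c=manip.calibration(n);v,u=np.mgrid[:480,:640]
    P=np.stack([(u-c['cx'])/c['fx']*d,(v-c['cy'])/c['fy']*d,d],-1)
    W=(P-c['t'])@c['R']; W[d==0]=np.nan; return W
def wcloud(d,s):
    c=manip.calibration("wrist");v,u=np.mgrid[:480,:640]
    from scipy.spatial.transform import Rotation as R
    P=np.stack([(u-c['cx'])/c['fx']*d,(v-c['cy'])/c['fy']*d,d],-1)
    T=c['tool_from_camera'];P=P@T[:3,:3].T+T[:3,3]
    W=P@R.from_euler('xyz',s['eef_rot']).as_matrix().T+s['eef_pos'];W[d==0]=np.nan;return W
E
python3 - <<'E'
from h import *
for n in("scene","side"):
    W=cloud(n,np.load(f"pics/{n}0.npy"))
    # top-down ortho height map
    x0,y0,x1,y1=200,-420,900,420
    H=np.zeros((int(y1-y0),int(x1-x0)),np.float32)
    P=W.reshape(-1,3);P=P[np.isfinite(P).all(1)]
    print(n,np.nanmin(P,0),np.nanmax(P,0))
    C=(cv2.imread(f"pics/{n}0.png")).reshape(-1,3)[np.isfinite(W.reshape(-1,3)).all(1)]
    x0,y0=-100,-700
    M=np.zeros((600,800,3),np.uint8);Z=M.copy()
    o=np.argsort(P[:,2]);P=P[o];C=C[o]
    # rows: x from 0..1200 /2 ; cols y -800..800 /2
    r=(P[:,0]/1.5).astype(int);c=((P[:,1]+800)/1.5).astype(int)
    k=(r>=0)&(r<600)&(c>=0)&(c<800)
    hh=np.clip(P[:,2]*1.6+40,0,255).astype(np.uint8)
    for a in range(2):
      for b in range(2):
        rr=np.clip(r+a,0,599);cc=np.clip(c+b,0,799)
        Z[rr[k],cc[k]]=cv2.applyColorMap(hh[:,None],cv2.COLORMAP_TURBO)[k,0]
    cv2.imwrite(f"pics/{n}_top.png",Z)
W=cloud("scene",np.load("pics/scene0.npy"))
for nm,(u,v) in dict(pa=(388,125),pb=(366,148),pc=(338,172),slide_end1=(258,228),slide_end2=(288,255),slide_m=(300,220),pd=(205,328),rt=(288,312),tt=(197,216),blue=(368,228),turq=(147,272),jug=(393,290),salt=(165,188),bot=(197,418),spoon=(285,133),plates=(486,225),cnt=(240,220),knob=(424,110)).items(): print(nm,W[v,u].round(1))
E
```

```text
scene [-483.8348826  -724.63359034 -764.5382609 ] [1561.36870365 1574.20454213  260.23057428]
side [-102.40456423 -798.75732878 -702.65479018] [1704.60406865 2373.41858488  375.6757936 ]
pa [551.  115.1  66.2]
pb [546.6  40.3  67.9]
pc [534.  -36.7  67.7]
slide_end1 [ 459.8 -190.3    7.4]
slide_end2 [ 538.6 -202.8    5.1]
slide_m [ 513.8 -131.1    6.8]
pd [ 527.7 -397.6   61.5]
rt [ 620.5 -307.    74.4]
tt [ 416.3 -271.9  118.8]
blue [ 640.5 -103.5   62.6]
turq [ 388.6 -381.3   65.1]
jug [ 736.4 -194.2   98.9]
salt [ 297.6 -243.9   67.2]
bot [ 632.3 -497.   161.3]
spoon [360.1  27.3   2.7]
plates [805.4  40.9  31.2]
cnt [ 4.174e+02 -1.933e+02  1.000e-01]
knob [616.5 100.8 155.7]
```

View pics/scene_top.png

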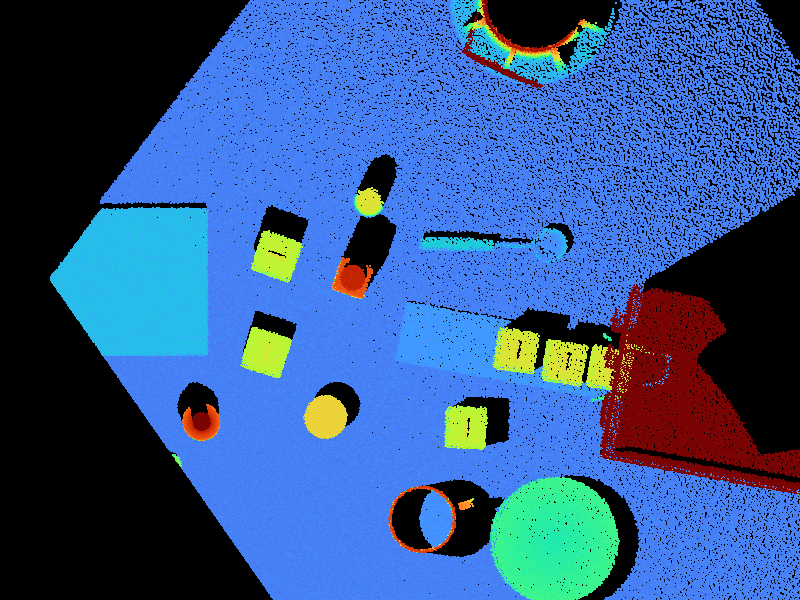

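Run:
```python
from h import *
for n in("scene","side"):
    W=cloud(n,np.load(f"pics/{n}0.npy"));img=cv2.imread(f"pics/{n}0.png")
    X,Y,Z=np.moveaxis(np.nan_to_num(W,nan=-999),-1,0)
    def rect(xr,yr,zr,nm):
        m=(X>xr[0])&(X<xr[1])&(Y>yr[0])&(Y<yr[1])&(Z>zr[0])&(Z<zr[1])
        m=cv2.morphologyEx(m.astype(np.uint8),cv2.MORPH_OPEN,np.ones((2,2)))>0
        P=W[m][:,:2]
        # trim via robust: rect of inner
        r=cv2.minAreaRect(P.astype(np.float32));print(n,nm,len(P),np.round(r[0],1),np.round(r[1],1),round(r[2],2),'medz',np.median(W[m][:,2]).round(1))
        return P
    rect((490,600),(-475,-340),(52,70),'pd')
    rect((490,600),(-66,7),(58,68),'pc')
    rect((490,600),(8,80),(58,68),'pb')
    rect((490,600),(82,140),(58,68),'pa')
    P=rect((430,570),(-215,-80),(3.5,9),'slide')
    # slide edges: per-y-bin min and max x
    for f in(0,1):
        pts=[]
        for y in range(-180,-80,5):
            q=P[(P[:,1]>y)&(P[:,1]<y+5)]
            if len(q)>5: pts.append([np.percentile(q[:,0],[2,98][f]),y+2.5])
        pts=np.array(pts);print('edge',f,np.polyfit(pts[:,1],pts[:,0],1))
    rect((580,670),(-360,-260),(70,80),'rt')
    rect((370,470),(-330,-230),(90,102),'tt')
    rect((580,690),(-160,-60),(55,70),'blue')
    # side edges of cabinet top front
    m=(Z>200)&(Y<190)&(Y>60)&(X>300); print(W[m][:,:2].min(0) if m.any() else 0)
    m=(Z>110)&(Z<200)&(Y<220)&(Y>60)&(X>400)&(X<720)
    if m.sum()>50: Q=W[m]; print('front face', np.linalg.lstsq(np.c_[Q[:,0],np.ones(len(Q))],Q[:,1],rcond=None)[0],len(Q), Q.min(0),Q.max(0))
```

```text
scene pd 1583 [ 521.8 -400.3] [61.9 77.5] 68.07 medz nan
scene pc 503 [530.6 -19.2] [78.7 56.6] 78.52 medz nan
scene pb 488 [558.1  37.2] [87.9 45.9] 45.7 medz nan
scene pa 443 [552.1 127.2] [ 88.1 102.1] 24.93 medz 65.8
scene slide 2583 [ 510.7 -135. ] [134.   86.9] 78.99 medz nan
edge 0 [1.85332123e-01 4.92987030e+02]
edge 1 [1.86154189e-01 5.78567466e+02]
scene rt 1301 [ 627.4 -306.6] [76.  56.7] 67.87 medz nan
scene tt 134 [ 426.1 -256.9] [34.5 85.7] 22.41 medz 92.7
scene blue 1113 [656.2 -96.8] [102.   45.4] 59.8 medz nan
[427.02804047 101.33855103]
front face [-6.66082045e-03  1.30404413e+02] 6124 [427.69444232  99.35643655 110.01991313] [707.76200039 219.98000409 199.99551557]
side pd 1072 [ 555.3 -407.6] [128.2  44.4] 31.08 medz nan
side pc 538 [ 5.416e+02 -2.000e-01] [143.4  74.5] 58.39 medz nan
side pb 494 [563.   49.3] [126.1  74.1] 17.92 medz nan
side pa 437 [548.3 109.7] [106.4  70.7] 4.58 medz nan
side slide 783 [ 478.9 -168.5] [227.   33.4] 53.08 medz nan
edge 0 [6.15100946e-02 4.82256257e+02]
edge 1 [1.41973390e-01 5.62587942e+02]
side rt 631 [ 651.9 -312.1] [125.4  59.9] 9.59 medz nan
side tt 170 [ 426.9 -255.5] [107.8  55.7] 55.06 medz 95.1
side blue 546 [ 660.3 -107.9] [109.5  60. ] 0.19 medz nan
[425.82480341  60.39906492]
front face [-2.19081129e-01  2.43550765e+02] 4505 [425.59396859  93.35059356 110.02257774] [683.30661756 219.80221214 199.95158417]
```

```bash
cat >> h.py <<'E'
def ortho(n,img,z,xr,yr,s,state=None):
    # rectified view of plane z: rows= x increasing down, cols = y increasing right ; s px/mm
    xs=np.arange(xr[0],xr[1],1/s);ys=np.arange(yr[0],yr[1],1/s)
    Xg,Yg=np.meshgrid(xs,ys,indexing='ij');P=np.stack([Xg,Yg,0*Xg+z],-1)
    c=manip.calibration(n)
    if n=='wrist':
        from scipy.spatial.transform import Rotation as R
        T=c['tool_from_camera'];P=(P-state['eef_pos'])@R.from_euler('xyz',state['eef_rot']).as_matrix()
        Q=(P-T[:3,3])@T[:3,:3]
    else: Q=P@c['R'].T+c['t']
    u=Q[...,0]/Q[...,2]*c['fx']+c['cx'];v=Q[...,1]/Q[...,2]*c['fy']+c['cy']
    return cv2.remap(img,u.astype(np.float32),v.astype(np.float32),cv2.INTER_CUBIC)
E
python3 - <<'E'
from h import *
im=cv2.imread("pics/scene0.png")
cv2.imwrite("pics/o6.png",ortho("scene",im,6,(440,600),(-220,100),2.5))
cv2.imwrite("pics/o60.png",ortho("scene",im,60,(440,600),(-80,160),3))
cv2.imwrite("pics/od.png",ortho("scene",im,60,(460,600),(-480,-320),4))
E
```

```text
(no output)
```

View pics/o6.png

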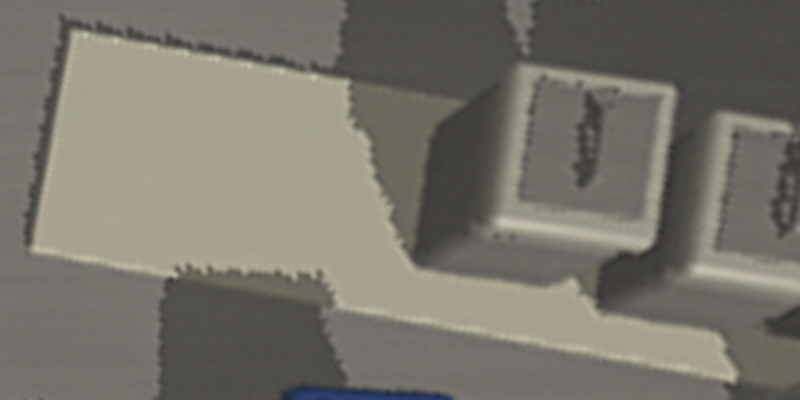

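View pics/o60.png

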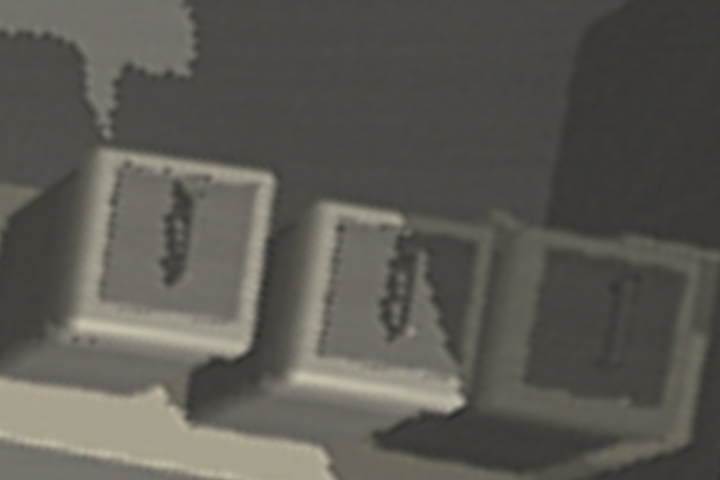

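View pics/od.png

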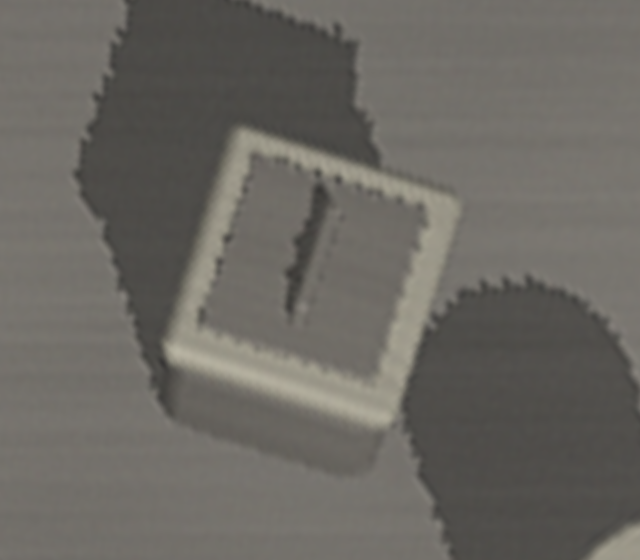

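```bash
cat >> h.py <<'E'
def plan(wps,op=1,start=None,maxmm=40,maxr=0.115):
    """wps: list of (x,y,z,yaw,maxmm); prints rows"""
    s=manip.read_state()
    p,yaw=(np.array(s['eef_pos']),s['eef_rot'][2]) if start is None else (np.array(start[:3],float),start[3])
    i=0
    for w in wps:
        t=np.array(w[:3],float);mm=w[4] if len(w)>4 else maxmm
        n=int(max(np.ceil(np.linalg.norm(t-p)/mm),np.ceil(abs(w[3]-yaw)/maxr),1))
        d=(t-p)/n;dy=(w[3]-yaw)/n
        for k in range(n):
            ex=np.array([np.cos(yaw),np.sin(yaw),0]);ey=np.array([np.sin(yaw),-np.cos(yaw),0])
            r=[round(float(d@ex/10),2),round(float(d@ey/10),2),round(float(-d[2]/10),2)]
            print(f"[{op},{r},{round(-dy,3)}]"+(',' if i%5<4 else ''));i+=1
            yaw+=dy
        p=t
E
python3 -c "
from h import *
plan([(240,400,310,0.75),(530,-10,310,-0.183)])"
```

```text
[1,[-1.81, 1.64, -2.71],0.091],
[1,[-1.65, 1.8, -2.71],0.091],
[1,[-1.48, 1.94, -2.71],0.091],
[1,[-1.3, 2.07, -2.71],0.091],
[1,[-1.11, 2.18, -2.71],0.091]
[1,[-0.52, 3.83, -0.0],0.072],
[1,[-0.24, 3.86, -0.0],0.072],
[1,[0.04, 3.86, -0.0],0.072],
[1,[0.31, 3.85, -0.0],0.072],
[1,[0.59, 3.82, -0.0],0.072]
[1,[0.86, 3.77, -0.0],0.072],
[1,[1.13, 3.69, -0.0],0.072],
[1,[1.39, 3.6, -0.0],0.072],
[1,[1.64, 3.5, -0.0],0.072],
[1,[1.89, 3.37, -0.0],0.072]
[1,[2.13, 3.22, -0.0],0.072],
[1,[2.35, 3.06, -0.0],0.072],
[1,[2.57, 2.89, -0.0],0.072],
```

arm_command(
  steps=[
    [1,[-1.8,1.6,-2.7],0.09],
    [1,[-1.7,1.8,-2.7],0.09],
    [1,[-1.5,1.9,-2.7],0.09],
    [1,[-1.3,2.1,-2.7],0.09],
    [1,[-1.1,2.2,-2.7],0.09],
  ],
)

```text
clock: 0.57
eef_pos: [239.9, 398.6, 311.1]
eef_rot: [3.141, 0.0, 0.753]
wrist_force: [-0.1, 1.1, 0.0]
finger_gap: 94.1
```

arm_command(
  steps=[
    [1,[-0.5,3.8,0],0.07],
    [1,[-0.2,3.9,0],0.07],
    [1,[0,3.9,0],0.07],
    [1,[0.3,3.9,0],0.07],
    [1,[0.6,3.8,0],0.07],
  ],
)

```text
clock: 0.98
eef_pos: [354.3, 241.1, 310.0]
eef_rot: [-3.142, -0.0, 0.404]
wrist_force: [1.6, 0.6, 1.0]
finger_gap: 94.0
```

arm_command(
  steps=[
    [1,[0.9,3.8,0],0.07],
    [1,[1.1,3.7,0],0.07],
    [1,[1.4,3.6,0],0.07],
    [1,[1.6,3.5,0],0.07],
    [1,[1.9,3.4,0],0.07],
  ],
)

```text
clock: 1.4
eef_pos: [469.0, 84.8, 309.9]
eef_rot: [-3.142, -0.0, 0.053]
wrist_force: [-0.0, 1.2, 0.5]
finger_gap: 94.1
```

arm_command(
  steps=[
    [1,[2.1,3.2,0],0.07],
    [1,[2.4,3.1,0],0.08],
    [1,[2.6,2.9,0],0.08],
    [1,[0,0,0],0],
    [1,[0,0,0],0],
  ],
)

```text
clock: 1.82
eef_pos: [538.3, -8.0, 308.8]
eef_rot: [3.141, 0.002, -0.175]
wrist_force: [0.9, -0.1, -0.2]
finger_gap: 94.1
```

Run:
```python
from h import *
s=manip.read_state();p,d=manip.camera("wrist");im=p[:,:,::-1].copy();cv2.imwrite("pics/w1.png",im);np.save("pics/w1.npy",d)
import pickle;pickle.dump(s,open("pics/w1.pkl","wb"))
print(s['clock'],s['eef_pos'],s['eef_rot'],s['joints'])
cv2.imwrite("pics/w1_6.png",ortho("wrist",im,6,(430,630),(-230,80),2.5,s))
cv2.imwrite("pics/w1_60.png",ortho("wrist",im,60,(440,620),(-80,150),3.3,s))
```

```text
1.8167 [538.27646046  -7.95192442 308.84416835] [ 3.14141244e+00  2.01523154e-03 -1.75348512e-01] [-8.28155250e-02  2.11580125e-01  1.32587962e+00  6.77399269e-06
  1.60615618e+00  9.25330376e-02]
```

View pics/w1.png

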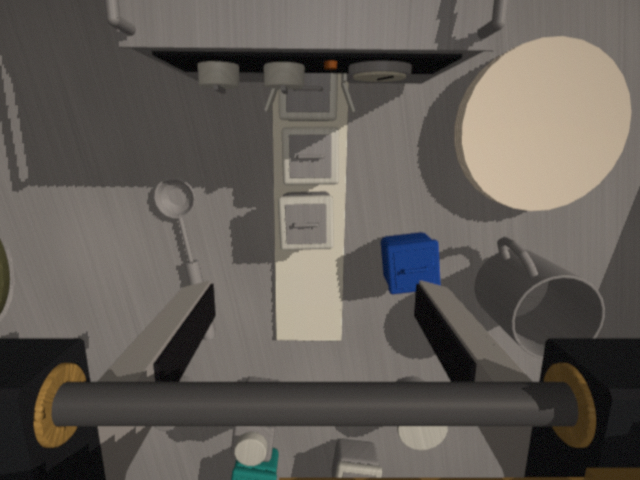

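View pics/w1_6.png

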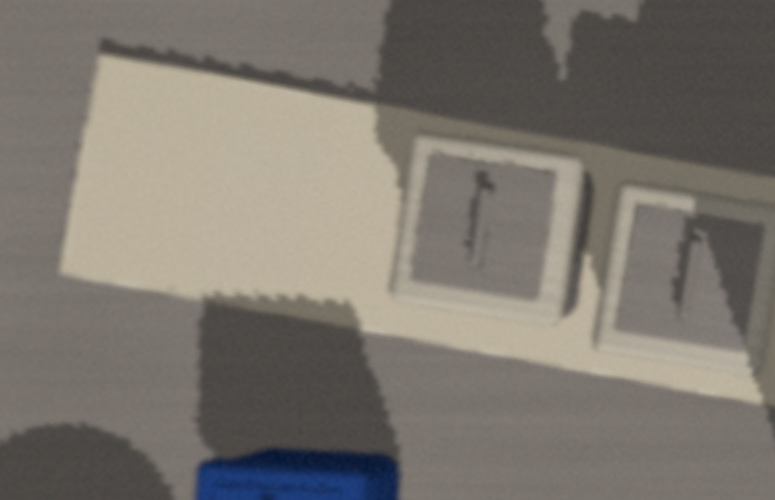

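View pics/w1_60.png

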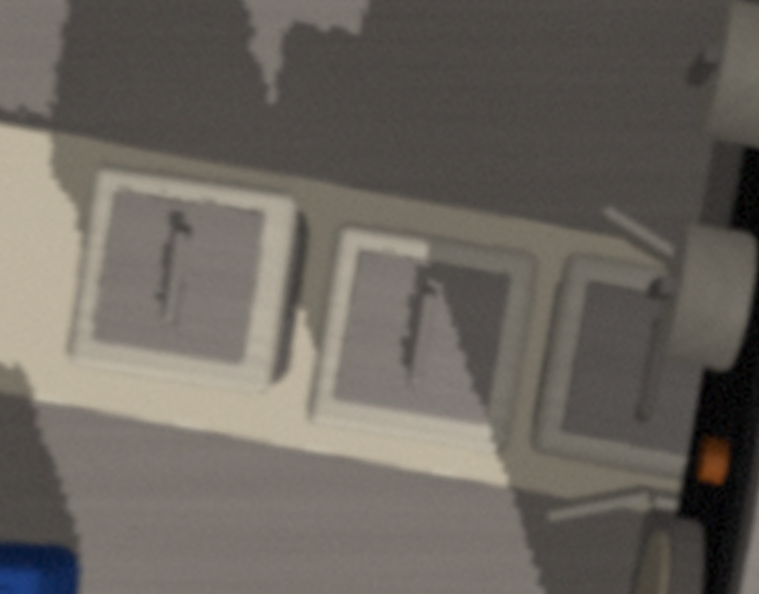

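Wrist view: slide ends at ortho (100,55)/(62,274) and its angle is about 0.179 rad. Pan_c's top is centred at world (524,-23), about 3 mm left of the middle line. Pan_b is at (543,49), about 2.5 mm right, and pan_a at (551,118). Moving on to look at pan_d.

```bash
python3 -c "
from h import *
plan([(545,-320,240,-0.317)])"
```

```text
[1,[0.68, 3.41, 0.77],0.016],
[1,[0.73, 3.4, 0.77],0.016],
[1,[0.79, 3.39, 0.77],0.016],
[1,[0.84, 3.38, 0.77],0.016],
[1,[0.89, 3.36, 0.77],0.016]
[1,[0.95, 3.35, 0.77],0.016],
[1,[1.0, 3.33, 0.77],0.016],
[1,[1.05, 3.32, 0.77],0.016],
[1,[1.11, 3.3, 0.77],0.016],
```

arm_command(
  steps=[
    [1,[0.7,3.4,0.8],0.016],
    [1,[0.7,3.4,0.8],0.016],
    [1,[0.8,3.4,0.8],0.016],
    [1,[0.8,3.4,0.8],0.016],
    [1,[0.9,3.4,0.8],0.016],
  ],
)

```text
clock: 2.28
eef_pos: [541.2, -181.1, 270.2]
eef_rot: [-3.142, -0.001, -0.251]
wrist_force: [1.8, 0.4, 1.2]
finger_gap: 94.2
```

arm_command(
  steps=[
    [1,[1.0,3.4,0.8],0.016],
    [1,[1.0,3.3,0.8],0.016],
    [1,[1.1,3.3,0.7],0.016],
    [1,[1.1,3.3,0.7],0.014],
    [1,[0,0,0],0],
  ],
)

```text
clock: 2.7
eef_pos: [544.4, -323.7, 237.9]
eef_rot: [3.142, 0.003, -0.318]
wrist_force: [0.3, 0.1, -0.8]
finger_gap: 94.2
```

Run:
```python
from h import *
s=manip.read_state();p,d=manip.camera("wrist");im=p[:,:,::-1].copy();cv2.imwrite("pics/w2.png",im);np.save("pics/w2.npy",d)
print(s['clock'],s['eef_pos'],s['eef_rot'],s['joints'])
cv2.imwrite("pics/w2_60.png",ortho("wrist",im,60,(460,600),(-480,-320),4,s))
```

```text
2.7 [ 544.44938978 -323.72889998  237.86887236] [ 3.14154318e+00  2.53847535e-03 -3.17542228e-01] [-5.93899429e-01  4.59413547e-01  1.15958120e+00 -7.41002998e-04
  1.52502658e+00 -2.76322461e-01]
```

View pics/w2.png

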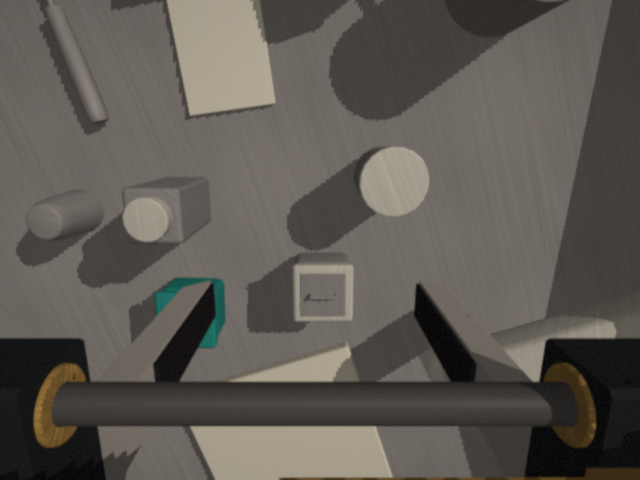

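View pics/w2_60.png

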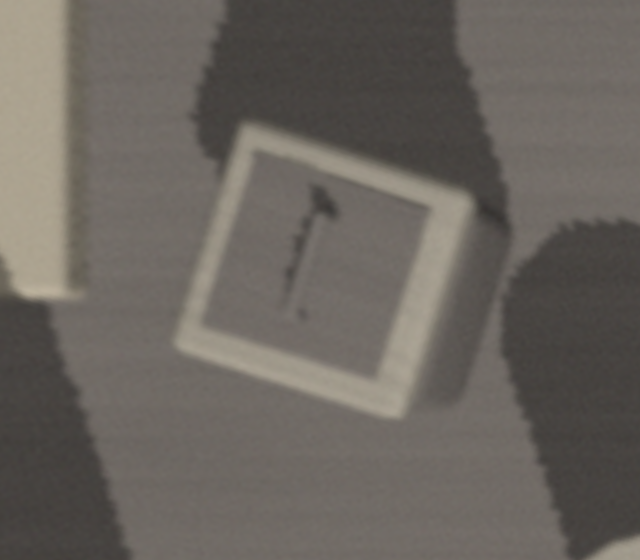

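```bash
python3 -c "
from h import *
plan([(527.8,-399.8,110,-0.305),(527.8,-399.8,16,-0.305,32)])"
```

```text
[1,[0.2, 2.0, 3.22],-0.003],
[1,[0.2, 2.0, 3.22],-0.003],
[1,[0.19, 2.0, 3.22],-0.003],
[1,[0.18, 2.0, 3.22],-0.003],
[1,[0.0, 0.0, 3.13],0.0]
[1,[0.0, 0.0, 3.13],0.0],
[1,[0.0, 0.0, 3.13],0.0],
```

arm_command(
  steps=[
    [1,[0.2,2.0,3.2],-0.003],
    [1,[0.2,2.0,3.2],-0.003],
    [1,[0.2,2.0,3.2],-0.003],
    [1,[0.2,2.0,3.2],-0.003],
    [1,[0,0,0],0],
  ],
  force=15,
)

```text
clock: 3.17
eef_pos: [526.3, -398.2, 105.8]
eef_rot: [-3.139, 0.008, -0.303]
wrist_force: [0.5, 0.0, -1.1]
finger_gap: 94.3
```

Run:
```python
from h import *
s=manip.read_state();p,d=manip.camera("wrist");im=p[:,:,::-1].copy();cv2.imwrite("pics/w3.png",im)
print(s['clock'],s['eef_pos'],s['eef_rot'])
plan([(527.8,-399.8,16,-0.305,32)])
```

```text
3.1667 [ 526.28904995 -398.15471588  105.775639  ] [-3.13853529  0.00797915 -0.30255984]
[1,[0.02, 0.07, 3.12],0.001],
[1,[0.02, 0.07, 3.12],0.001],
[1,[0.02, 0.07, 3.12],0.001],
```

View pics/w3.png

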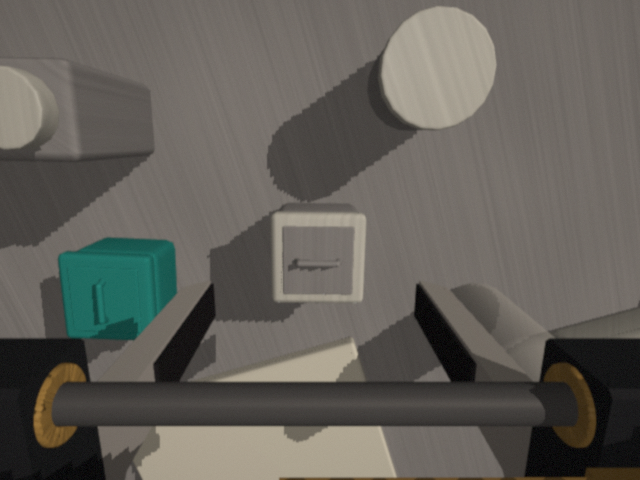

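arm_command(
  steps=[
    [1,[0,0.1,3.0],0],
    [1,[0,0.1,3.0],0],
    [1,[0,0,2.4],0],
    [1,[0,0,0.6],0],
    [1,[0,0,0],0],
  ],
)

```text
clock: 3.63
eef_pos: [529.0, -399.4, 22.7]
eef_rot: [-3.141, 0.0, -0.301]
wrist_force: [0.7, -0.4, 0.6]
finger_gap: 93.8
```

Run:
```python
from h import *
s=manip.read_state()
print(s['clock'],s['eef_pos'],s['eef_rot'],s['wrist_force'])
```

```text
3.6333 [ 528.96146142 -399.412239     22.72334069] [-3.14132668e+00  2.35421497e-04 -3.01080638e-01] [ 0.74636369 -0.38834703  0.57789902]
```

arm_command(
  steps=[
    [0.3,[0,0,0.5],0],
    [0.3,[0,0,0],0],
    [0.3,[0,0,0],0],
    [0.3,[0,0,0],0],
    [0.3,[0,0,0],0],
  ],
  force=20,
)

```text
clock: 4.05
eef_pos: [528.4, -401.2, 17.9]
eef_rot: [3.141, -0.001, -0.303]
wrist_force: [-6.0, 1.7, 3.7]
finger_gap: 64.3
```

arm_command(
  steps=[
    [0.3,[0,0,0],0],
    [0.3,[0,0,0],0],
    [0.3,[0,0,0],0],
  ],
)

```text
clock: 4.3
eef_pos: [528.2, -401.2, 17.7]
eef_rot: [3.141, -0.001, -0.303]
wrist_force: [-1.8, 1.8, 7.5]
finger_gap: 62.2
```

```bash
python3 -c "
from h import *
plan([(528.2,-401.2,95,-0.303,30),(514.4,-94.4,95,-0.179,35)],op=0.3)"
```

```text
[0.3,[-0.0, 0.0, -2.58],-0.0],
[0.3,[-0.0, 0.0, -2.58],-0.0],
[0.3,[-0.0, 0.0, -2.58],-0.0],
[0.3,[-1.16, -3.21, -0.0],-0.014],
[0.3,[-1.12, -3.22, -0.0],-0.014]
[0.3,[-1.07, -3.24, -0.0],-0.014],
[0.3,[-1.03, -3.25, -0.0],-0.014],
[0.3,[-0.99, -3.27, -0.0],-0.014],
[0.3,[-0.94, -3.28, -0.0],-0.014],
[0.3,[-0.89, -3.29, -0.0],-0.014]
[0.3,[-0.85, -3.3, -0.0],-0.014],
[0.3,[-0.8, -3.32, -0.0],-0.014],
```

arm_command(
  steps=[
    [0.3,[0,0,-1.0],0],
    [0.3,[0,0,-2.2],0],
    [0.3,[0,0,-2.5],0],
    [0.3,[0,0,-2.0],0],
    [0.3,[0,0,0],0],
  ],
)

```text
clock: 4.72
eef_pos: [529.5, -402.2, 98.9]
eef_rot: [3.139, -0.006, -0.303]
wrist_force: [-0.2, -0.9, -2.6]
finger_gap: 61.7
```

Run:
```python
from h import *
s=manip.read_state();p,d=manip.camera("side");im=p[:,:,::-1].copy();cv2.imwrite("pics/s4.png",im)
print(s['clock'],s['eef_pos'],s['eef_rot'],s['wrist_force'],s['finger_gap'])
```

```text
4.7167 [ 529.54239474 -402.22244415   98.89622446] [ 3.13898972 -0.00614564 -0.30302767] [-0.16779026 -0.85936039 -2.56361977] 61.69678011905771
```

View pics/s4.png

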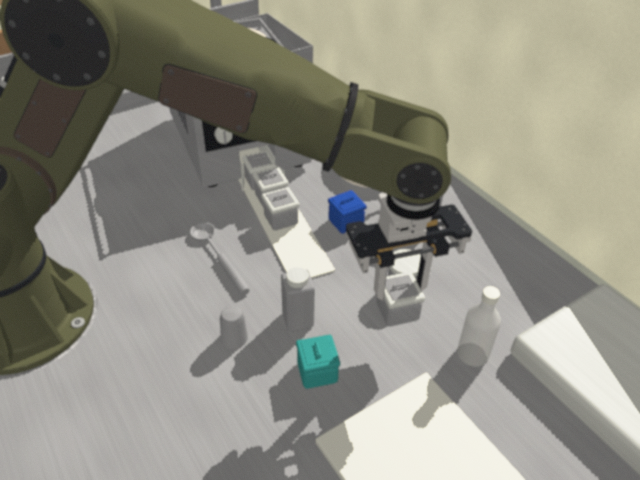

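The side view shows pan_d (402,300) hanging level in the fingers, clear of the counter. Carrying it to the slide.

arm_command(
  steps=[
    [0.3,[-0.5,-1.6,0],-0.01],
    [0.3,[-1.1,-3.1,0],-0.014],
    [0.3,[-1.1,-3.3,0],-0.014],
    [0.3,[-1.1,-3.3,0],-0.014],
    [0.3,[-1.0,-3.3,0],-0.014],
  ],
)

```text
clock: 5.18
eef_pos: [520.3, -245.5, 91.9]
eef_rot: [-3.141, 0.003, -0.237]
wrist_force: [0.6, 0.2, -2.7]
finger_gap: 61.4
```

arm_command(
  steps=[
    [0.3,[-1.0,-3.3,0],-0.014],
    [0.3,[-1.0,-3.3,0],-0.014],
    [0.3,[-0.9,-3.2,0],-0.014],
    [0.3,[-0.8,-2.6,0],-0.012],
    [0.3,[-0.4,-1.2,0],-0.01],
  ],
)

```text
clock: 5.6
eef_pos: [509.2, -102.9, 92.4]
eef_rot: [-3.141, 0.003, -0.17]
wrist_force: [-0.2, 0.1, -3.1]
finger_gap: 61.5
```

Run:
```python
from h import *
s=manip.read_state();plan([(514.4,-94.4,60,-0.179)],op=.3)
print(s['clock'],s['eef_pos'],s['eef_rot'],s['wrist_force'],s['finger_gap'])
```

```text
[0.3,[0.37, -0.93, 3.24],0.009],
5.6 [ 509.22853404 -102.91618114   92.44111367] [-3.14097715e+00  2.61532516e-03 -1.70444813e-01] [-0.22943977  0.10848438 -3.14162459] 61.461289406851684
```

arm_command(
  steps=[
    [0.3,[0.3,-0.6,1.5],0.008],
    [0.3,[0,0,1.5],0],
    [0.3,[0,0,0],0],
    [0.3,[0,0,0],0],
  ],
)

```text
clock: 5.93
eef_pos: [513.6, -100.7, 62.9]
eef_rot: [-3.141, 0.003, -0.181]
wrist_force: [0.1, -0.6, -3.2]
finger_gap: 61.8
```

Run:
```python
from h import *
s=manip.read_state();p,d=manip.camera("wrist");im=p[:,:,::-1].copy();cv2.imwrite("pics/w5.png",im)
print(s['clock'],s['eef_pos'],s['eef_rot'],s['wrist_force'],s['finger_gap'])
p,d=manip.camera("scene");im2=p[:,:,::-1].copy();cv2.imwrite("pics/sc5.png",im2)
cv2.imwrite("pics/w5_60.png",ortho("wrist",im,60,(440,620),(-80,150),3.3,s))
```

```text
5.9333 [ 513.64090958 -100.68606277   62.85202672] [-3.14146469e+00  2.71035857e-03 -1.81229113e-01] [ 0.10356965 -0.55820469 -3.19479549] 61.75510134015495
```

View pics/w5.png

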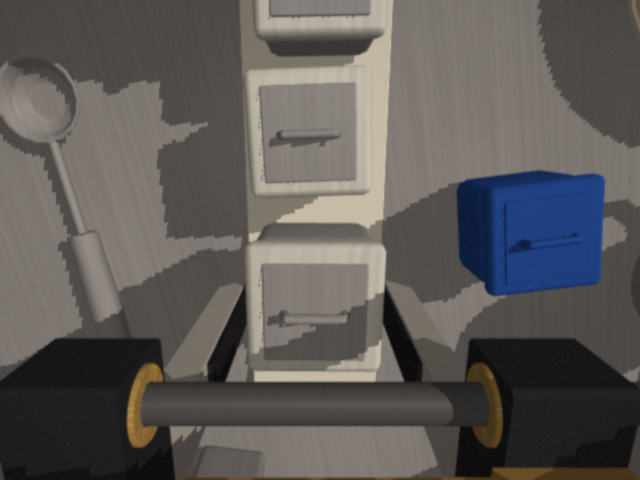

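View pics/w5_60.png

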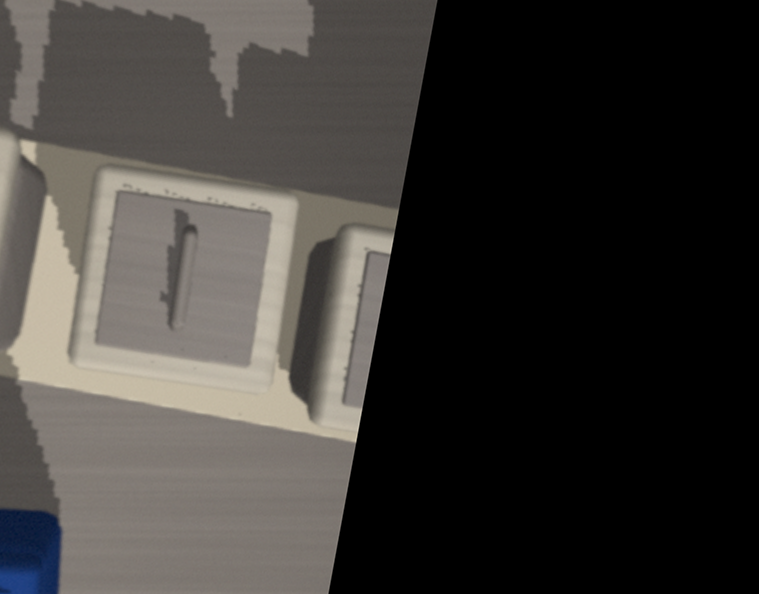

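View pics/sc5.png

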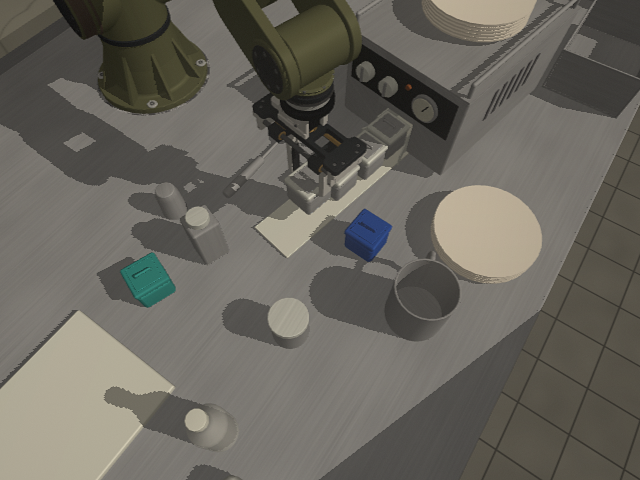

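arm_command(
  steps=[
    [0.3,[0,-0.5,1.2],-0.002],
    [0.3,[0,0,1.2],0],
    [0.3,[0,0,0.9],0],
    [0.3,[0,0,0.3],0],
    [0.3,[0,0,0],0],
  ],
)

```text
clock: 6.45
eef_pos: [515.1, -95.8, 27.6]
eef_rot: [-3.142, 0.001, -0.179]
wrist_force: [0.4, -0.4, -2.7]
finger_gap: 61.7
```

arm_command(
  steps=[
    [0.3,[0,0,0.1],0],
    [0.3,[0,0,0],0],
    [0.3,[0,0,0],0],
  ],
)

```text
clock: 6.7
eef_pos: [515.6, -95.7, 27.5]
eef_rot: [3.142, -0.001, -0.179]
wrist_force: [0.2, -0.1, -2.9]
finger_gap: 61.7
```

arm_command(
  steps=[
    [0.3,[0,0,0.1],0],
    [0.3,[0,0,0.1],0],
    [0.3,[0,0,0.1],0],
    [0.3,[0,0,0],0],
  ],
)

```text
clock: 7.03
eef_pos: [515.2, -95.5, 23.8]
eef_rot: [3.142, 0.0, -0.179]
wrist_force: [0.2, -0.4, -3.4]
finger_gap: 61.9
```

arm_command(
  steps=[
    [0.3,[0,0,0.1],0],
    [0.3,[0,0,0],0],
    [0.3,[0,0,0],0],
  ],
)

```text
clock: 7.28
eef_pos: [515.3, -95.5, 23.7]
eef_rot: [3.142, 0.0, -0.179]
wrist_force: [-5.7, 2.0, 8.3]
finger_gap: 61.8
```

arm_command(
  steps=[
    [0.9,[0,0,0],0],
    [0.9,[0,0,0],0],
    [0.9,[0,0,0],0],
    [0.9,[0,0,0],0],
    [0.9,[0,0,0],0],
  ],
)

```text
clock: 7.7
eef_pos: [515.4, -95.6, 22.9]
eef_rot: [3.142, -0.0, -0.179]
wrist_force: [-0.3, 0.1, 1.1]
finger_gap: 84.4
```

Run:
```python
from h import *
s=manip.read_state();p,d=manip.camera("wrist");im=p[:,:,::-1].copy();cv2.imwrite("pics/w6.png",im)
print(s['clock'],s['eef_pos'],s['eef_rot'],s['wrist_force'],s['finger_gap'])
cv2.imwrite("pics/w6_66.png",ortho("wrist",im,66,(440,620),(-150,80),3.3,s))
```

```text
7.7 [515.36204068 -95.59379972  22.93858273] [ 3.14155955e+00 -8.07306062e-05 -1.79028655e-01] [-0.25032807  0.09129409  1.10664928] 84.37520038225264
```

View pics/w6.png

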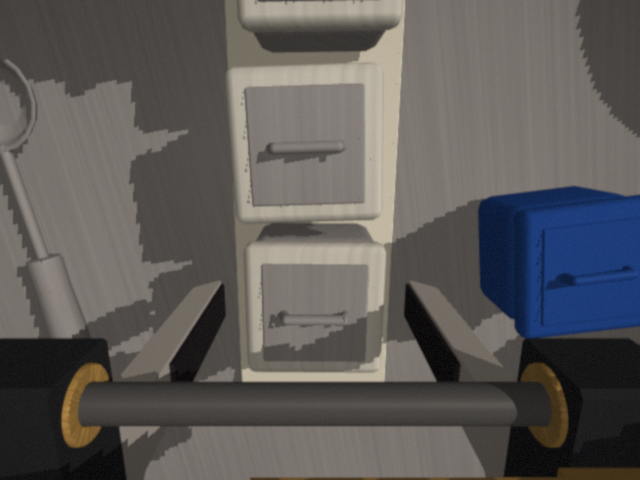

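View pics/w6_66.png

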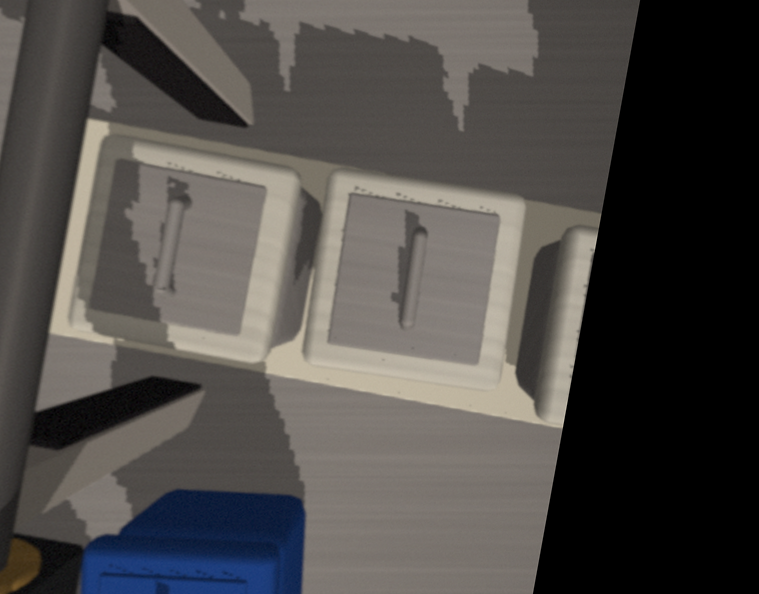

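arm_command(
  steps=[
    [0.9,[0,0.8,0],0],
    [0.9,[0,0.8,0],0],
    [0.9,[0,0,0],0],
    [0.3,[0,0,0],0],
    [0.3,[0,0,0],0],
  ],
  force=25,
)

```text
clock: 8.17
eef_pos: [512.4, -111.5, 22.9]
eef_rot: [-3.142, 0.0, -0.18]
wrist_force: [0.4, 0.3, -0.6]
finger_gap: 74.7
```

arm_command(
  steps=[
    [0.3,[0,0,0],0],
    [0.3,[0,0,0],0],
    [0.3,[0,0,0],0],
    [0.3,[0,0,0],0],
    [0.3,[0,0,0],0],
  ],
)

```text
clock: 8.58
eef_pos: [512.5, -111.2, 23.0]
eef_rot: [-3.142, -0.0, -0.179]
wrist_force: [-0.2, 0.5, 0.0]
finger_gap: 61.7
```

arm_command(
  steps=[
    [0.3,[0,-0.2,0],0],
    [0.3,[0,-0.2,0],0],
    [0.3,[0,-0.2,0],0],
    [0.3,[0,-0.2,0],0],
    [0.3,[0,-0.2,0],0],
  ],
)

```text
clock: 9.0
eef_pos: [514.3, -101.4, 23.0]
eef_rot: [3.141, 0.0, -0.179]
wrist_force: [-0.7, -3.6, 1.2]
finger_gap: 61.6
```

arm_command(
  steps=[
    [0.3,[0,-0.2,0],0],
    [0.3,[0,-0.2,0],0],
    [0.3,[0,-0.2,0],0],
    [0.3,[0,-0.2,0],0],
    [0.3,[0,-0.2,0],0],
  ],
)

```text
clock: 9.42
eef_pos: [516.1, -91.5, 23.0]
eef_rot: [3.142, -0.0, -0.179]
wrist_force: [0.5, -3.3, 0.7]
finger_gap: 61.7
```

arm_command(
  steps=[
    [0.3,[0,-0.2,0],0],
    [0.3,[0,-0.2,0],0],
    [0.3,[0,-0.2,0],0],
    [0.3,[0,-0.2,0],0],
    [0.3,[0,-0.2,0],0],
  ],
)

```text
clock: 9.83
eef_pos: [517.9, -81.7, 23.0]
eef_rot: [3.141, -0.0, -0.179]
wrist_force: [-0.6, -6.0, 1.1]
finger_gap: 61.6
```

Run:
```python
from h import *
s=manip.read_state();p,d=manip.camera("wrist");im=p[:,:,::-1].copy();cv2.imwrite("pics/w7.png",im)
print(s['clock'],s['eef_pos'],s['eef_rot'],s['wrist_force'],s['finger_gap'])
```

```text
9.8333 [517.86190243 -81.70924109  22.96034611] [ 3.14146430e+00 -7.65565627e-05 -1.79091255e-01] [-0.62069237 -6.00463512  1.06594318] 61.5879544129301
```

View pics/w7.png

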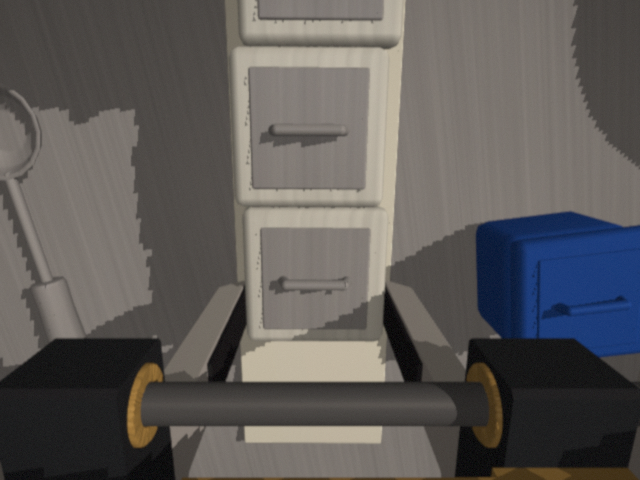

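The three rear pans touch and stand square (d 315,275; c 310,128; b 322,20). Continuing.

arm_command(
  steps=[
    [0.3,[0,-0.2,0],0],
    [0.3,[0,-0.2,0],0],
    [0.3,[0,-0.2,0],0],
    [0.3,[0,-0.2,0],0],
    [0.3,[0,-0.2,0],0],
  ],
)

```text
clock: 10.3
eef_pos: [519.6, -72.0, 23.0]
eef_rot: [3.141, -0.0, -0.179]
wrist_force: [-0.6, -5.3, 1.4]
finger_gap: 61.5
```

arm_command(
  steps=[
    [0.3,[0,-0.2,0],0],
    [0.3,[0,-0.2,0],0],
    [0.3,[0,-0.2,0],0],
    [0.3,[0,-0.2,0],0],
    [0.3,[0,-0.2,0],0],
  ],
)

```text
clock: 10.72
eef_pos: [521.4, -62.1, 23.0]
eef_rot: [3.141, 0.0, -0.179]
wrist_force: [-0.5, -6.0, 1.0]
finger_gap: 61.9
```

arm_command(
  steps=[
    [0.3,[0,-0.2,0],0],
    [0.3,[0,-0.2,0],0],
    [0.3,[0,-0.2,0],0],
    [0.3,[0,-0.2,0],0],
    [0.3,[0,-0.2,0],0],
  ],
)

```text
clock: 11.13
eef_pos: [523.2, -52.3, 23.0]
eef_rot: [3.141, -0.0, -0.179]
wrist_force: [-1.1, -6.3, 0.9]
finger_gap: 61.8
```

Run:
```python
from h import *
s=manip.read_state();p,d=manip.camera("wrist");im=p[:,:,::-1].copy();cv2.imwrite("pics/w8.png",im)
print(s['clock'],s['eef_pos'],s['eef_rot'],s['wrist_force'],s['finger_gap'])
p,d=manip.camera("scene");cv2.imwrite("pics/sc8.png",cv2.resize(p[40:280,220:540,::-1],None,fx=2.4,fy=2.4))
```

```text
11.1333 [523.15559115 -52.30948409  22.97190646] [ 3.14135018e+00 -1.18008133e-05 -1.79107977e-01] [-1.11818517 -6.30393257  0.92468053] 61.76282719461002
```

View pics/w8.png

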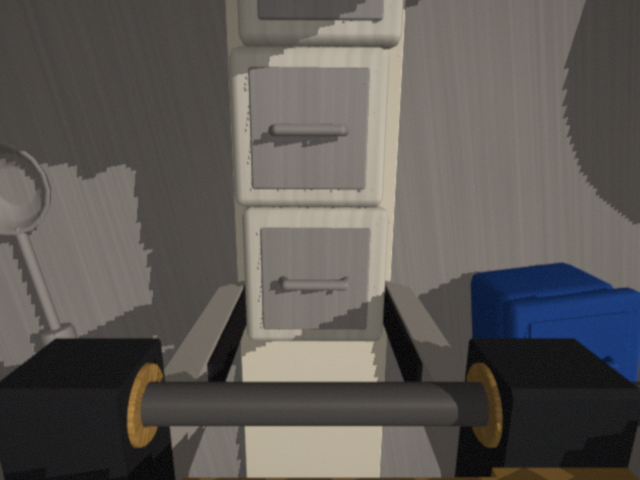

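View pics/sc8.png

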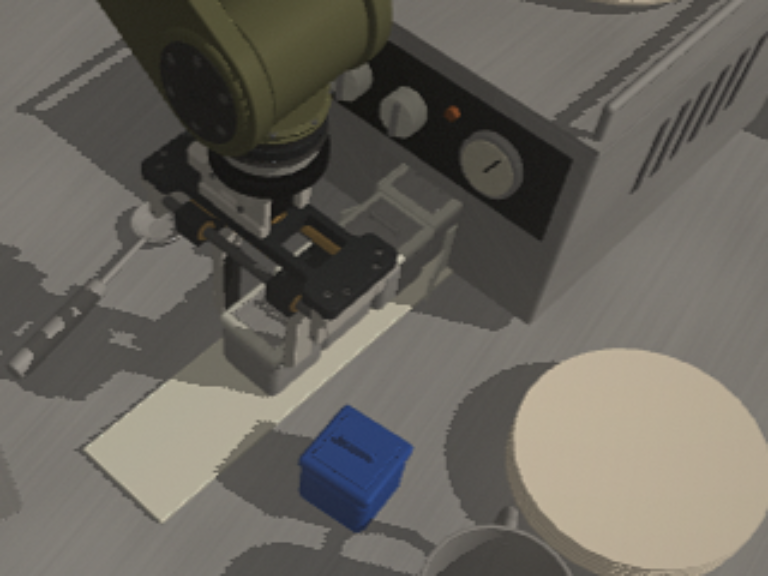

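arm_command(
  steps=[
    [0.3,[0,-0.2,0],0],
    [0.3,[0,-0.2,0],0],
    [0.3,[0,-0.2,0],0],
    [0.3,[0,-0.2,0],0],
    [0.3,[0,-0.2,0],0],
  ],
)

```text
clock: 11.65
eef_pos: [524.9, -42.5, 23.0]
eef_rot: [3.141, 0.0, -0.179]
wrist_force: [-1.2, -5.4, 1.1]
finger_gap: 61.8
```

arm_command(
  steps=[
    [0.3,[0,-0.2,0],0],
    [0.3,[0,-0.2,0],0],
    [0.3,[0,-0.2,0],0],
    [0.3,[0,-0.2,0],0],
    [0.3,[0,-0.2,0],0],
  ],
)

```text
clock: 12.07
eef_pos: [526.7, -32.7, 23.0]
eef_rot: [3.141, 0.0, -0.179]
wrist_force: [-2.3, -6.7, 2.6]
finger_gap: 62.0
```

arm_command(
  steps=[
    [0.3,[0,-0.2,0],0],
    [0.3,[0,-0.2,0],0],
    [0.3,[0,-0.2,0],0],
    [0.3,[0,-0.2,0],0],
    [0.3,[0,-0.2,0],0],
  ],
)

```text
clock: 12.48
eef_pos: [528.4, -22.9, 23.0]
eef_rot: [3.141, 0.0, -0.179]
wrist_force: [-1.1, -6.1, 1.8]
finger_gap: 61.6
```

arm_command(
  steps=[
    [0.3,[0,-0.06,0],0],
    [0.3,[0,-0.06,0],0],
    [0.3,[0,-0.06,0],0],
    [0.3,[0,-0.06,0],0],
    [0.3,[0,-0.06,0],0],
  ],
  force=11,
)

```text
clock: 12.9
eef_pos: [528.9, -20.0, 22.9]
eef_rot: [3.141, 0.0, -0.179]
wrist_force: [-1.6, -5.7, 1.6]
finger_gap: 61.8
```

arm_command(
  steps=[
    [0.3,[0,-0.06,0],0],
    [0.3,[0,-0.06,0],0],
    [0.3,[0,-0.06,0],0],
    [0.3,[0,-0.06,0],0],
    [0.3,[0,-0.06,0],0],
  ],
)

```text
clock: 13.32
eef_pos: [529.5, -17.1, 23.0]
eef_rot: [3.141, 0.0, -0.179]
wrist_force: [-2.0, -6.0, 2.7]
finger_gap: 61.9
```

arm_command(
  steps=[
    [0.3,[0,-0.06,0],0],
    [0.3,[0,-0.06,0],0],
    [0.3,[0,-0.06,0],0],
  ],
)

```text
clock: 13.57
eef_pos: [529.8, -15.3, 23.0]
eef_rot: [3.141, 0.0, -0.179]
wrist_force: [-1.4, -5.5, 2.0]
finger_gap: 62.1
```

Run:
```python
from h import *
s=manip.read_state();p,d=manip.camera("wrist");im=p[:,:,::-1].copy();cv2.imwrite("pics/w9.png",im)
print(s['clock'],s['eef_pos'],s['eef_rot'],s['wrist_force'],s['finger_gap'])
```

```text
13.5667 [529.83471563 -15.27145235  22.97691208] [ 3.14128146e+00  6.49318610e-05 -1.79034965e-01] [-1.3913206  -5.5231813   1.96514279] 62.076521648926274
```

View pics/w9.png

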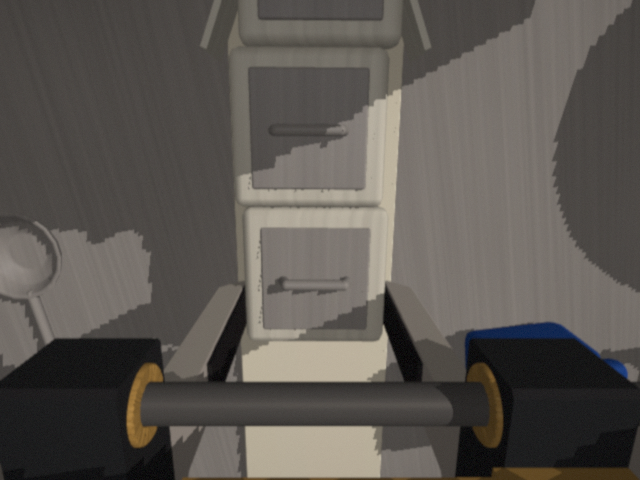

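arm_command(
  steps=[
    [0.3,[0,-0.06,0],0],
    [0.3,[0,-0.06,0],0],
    [0.3,[0,-0.06,0],0],
    [0.3,[0,-0.06,0],0],
    [0.3,[0,-0.06,0],0],
  ],
)

```text
clock: 14.03
eef_pos: [530.3, -12.3, 23.0]
eef_rot: [3.141, 0.0, -0.179]
wrist_force: [-0.7, -5.9, 2.2]
finger_gap: 61.9
```

arm_command(
  steps=[
    [0.3,[0,-0.05,0],0],
    [0.3,[0,-0.05,0],0],
    [0.3,[0,-0.05,0],0],
    [0.3,[0,-0.05,0],0],
    [0.3,[0,-0.05,0],0],
  ],
)

```text
clock: 14.45
eef_pos: [530.8, -9.9, 23.0]
eef_rot: [3.141, 0.0, -0.179]
wrist_force: [-1.0, -6.2, 2.0]
finger_gap: 61.8
```

arm_command(
  steps=[
    [0.3,[0,-0.05,0],0],
    [0.3,[0,-0.05,0],0],
    [0.3,[0,-0.05,0],0],
    [0.3,[0,-0.05,0],0],
    [0.3,[0,-0.05,0],0],
  ],
)

```text
clock: 14.87
eef_pos: [531.2, -7.4, 23.0]
eef_rot: [3.141, 0.0, -0.179]
wrist_force: [-1.1, -5.3, 2.3]
finger_gap: 61.9
```

arm_command(
  steps=[
    [0.3,[0,-0.05,0],0],
    [0.3,[0,-0.05,0],0],
    [0.3,[0,-0.05,0],0],
    [0.3,[0,-0.05,0],0],
  ],
)

```text
clock: 15.2
eef_pos: [531.6, -5.4, 23.0]
eef_rot: [3.141, 0.0, -0.179]
wrist_force: [-1.8, -6.0, 2.0]
finger_gap: 62.1
```

arm_command(
  steps=[
    [0.3,[0,-0.05,0],0],
    [0.3,[0,-0.05,0],0],
    [0.3,[0,-0.05,0],0],
    [0.3,[0,-0.05,0],0],
  ],
)

```text
clock: 15.53
eef_pos: [532.0, -3.5, 22.9]
eef_rot: [3.141, 0.0, -0.179]
wrist_force: [-0.6, -5.7, 2.7]
finger_gap: 61.7
```

arm_command(
  steps=[
    [0.3,[0,-0.05,0],0],
    [0.3,[0,-0.05,0],0],
    [0.3,[0,-0.05,0],0],
    [0.3,[0,-0.05,0],0],
  ],
)

```text
clock: 15.87
eef_pos: [532.3, -1.5, 23.0]
eef_rot: [3.141, 0.0, -0.179]
wrist_force: [-2.1, -5.5, 1.8]
finger_gap: 62.2
```

arm_command(
  steps=[
    [0.3,[0,-0.05,0],0],
    [0.3,[0,-0.05,0],0],
    [0.3,[0,-0.05,0],0],
    [0.3,[0,-0.05,0],0],
  ],
)

```text
clock: 16.2
eef_pos: [532.7, 0.4, 23.0]
eef_rot: [3.141, 0.0, -0.179]
wrist_force: [-1.8, -6.9, 2.3]
finger_gap: 61.8
```

arm_command(
  steps=[
    [0.3,[0,-0.04,0],0],
    [0.3,[0,-0.04,0],0],
    [0.3,[0,-0.04,0],0],
  ],
)

```text
clock: 16.45
eef_pos: [532.8, 1.6, 23.0]
eef_rot: [3.141, 0.0, -0.179]
wrist_force: [-1.5, -5.9, 1.9]
finger_gap: 61.9
```

arm_command(
  steps=[
    [0.3,[0,-0.05,0],0],
    [0.3,[0,-0.05,0],0],
    [0.3,[0,-0.05,0],0],
    [0.3,[0,-0.05,0],0],
  ],
)

```text
clock: 16.78
eef_pos: [533.2, 3.6, 23.0]
eef_rot: [3.141, 0.0, -0.179]
wrist_force: [-1.2, -6.1, 2.2]
finger_gap: 62.2
```

arm_command(
  steps=[
    [0.3,[0,-0.05,0],0],
    [0.3,[0,-0.05,0],0],
    [0.3,[0,-0.05,0],0],
    [0.3,[0,-0.05,0],0],
  ],
)

```text
clock: 17.12
eef_pos: [533.6, 5.6, 22.9]
eef_rot: [3.141, 0.0, -0.179]
wrist_force: [-0.8, -5.5, 1.2]
finger_gap: 62.0
```

arm_command(
  steps=[
    [0.3,[0,-0.05,0],0],
    [0.3,[0,-0.05,0],0],
    [0.3,[0,-0.05,0],0],
    [0.3,[0,-0.05,0],0],
  ],
)

```text
clock: 17.45
eef_pos: [533.9, 7.5, 23.0]
eef_rot: [3.141, 0.0, -0.179]
wrist_force: [-2.1, -5.9, 1.7]
finger_gap: 61.9
```

Run:
```python
from h import *
s=manip.read_state();p,d=manip.camera("wrist");im=p[:,:,::-1].copy();cv2.imwrite("pics/w10.png",im)
print(s['clock'],s['eef_pos'],s['wrist_force'])
p,d=manip.camera("side");cv2.imwrite("pics/si10.png",cv2.resize(p[60:300,160:480,::-1],None,fx=2.4,fy=2.4))
```

```text
17.45 [533.93336426   7.52489973  22.96959696] [-2.1372458  -5.894163    1.68274358]
```

View pics/w10.png

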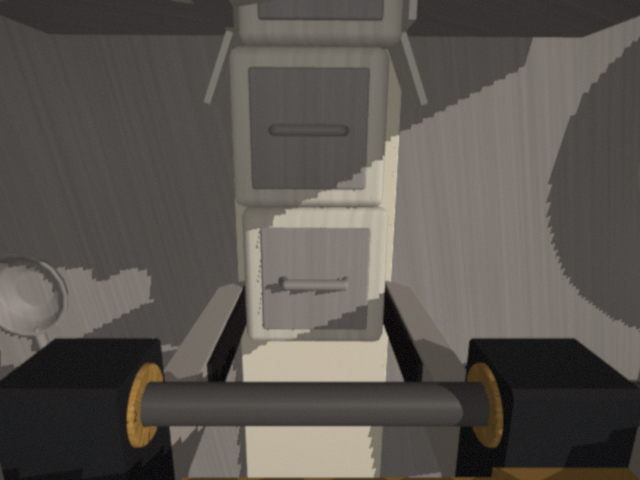

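View pics/si10.png

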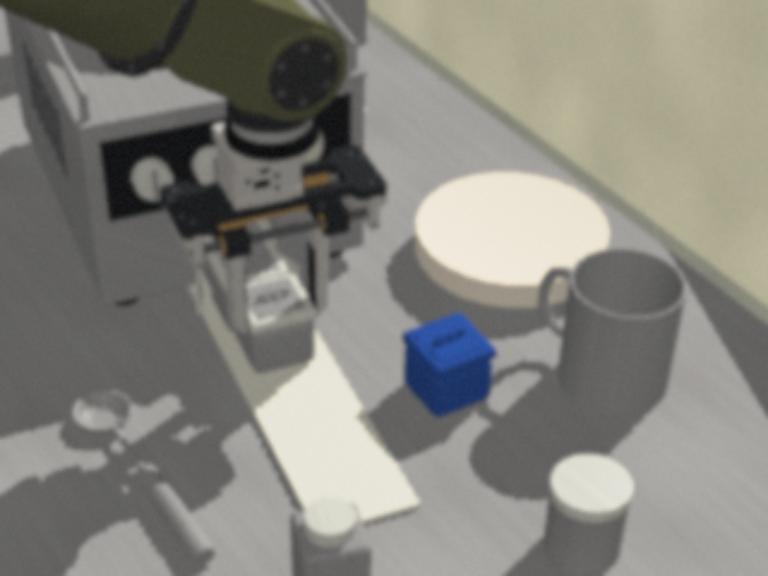

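No slip, and the row is straight and inside the guides. Continuing to feel for the stop.

arm_command(
  steps=[
    [0.3,[0,-0.05,0],0],
    [0.3,[0,-0.05,0],0],
    [0.3,[0,-0.05,0],0],
    [0.3,[0,-0.05,0],0],
  ],
)

```text
clock: 17.88
eef_pos: [534.3, 9.5, 23.0]
eef_rot: [3.141, 0.0, -0.179]
wrist_force: [-0.1, -6.2, 1.3]
finger_gap: 62.1
```

arm_command(
  steps=[
    [0.3,[0,-0.05,0],0],
    [0.3,[0,-0.05,0],0],
    [0.3,[0,-0.05,0],0],
    [0.3,[0,-0.05,0],0],
  ],
)

```text
clock: 18.22
eef_pos: [534.7, 11.4, 23.0]
eef_rot: [3.141, 0.0, -0.179]
wrist_force: [-1.3, -5.7, 3.2]
finger_gap: 61.6
```

arm_command(
  steps=[
    [0.3,[0,-0.05,0],0],
    [0.3,[0,-0.05,0],0],
    [0.3,[0,-0.05,0],0],
    [0.3,[0,-0.05,0],0],
  ],
)

```text
clock: 18.55
eef_pos: [535.0, 13.4, 23.0]
eef_rot: [3.141, 0.0, -0.179]
wrist_force: [-1.8, -6.9, 2.7]
finger_gap: 62.3
```

arm_command(
  steps=[
    [0.3,[0,-0.04,0],0],
    [0.3,[0,-0.04,0],0],
    [0.3,[0,-0.04,0],0],
  ],
)

```text
clock: 18.8
eef_pos: [535.2, 14.6, 23.0]
eef_rot: [3.141, 0.0, -0.179]
wrist_force: [-1.0, -6.7, 2.2]
finger_gap: 62.0
```

arm_command(
  steps=[
    [0.3,[0,-0.05,0],0],
    [0.3,[0,-0.05,0],0],
    [0.3,[0,-0.05,0],0],
    [0.3,[0,-0.05,0],0],
  ],
)

```text
clock: 19.13
eef_pos: [535.6, 16.6, 23.0]
eef_rot: [3.141, 0.0, -0.179]
wrist_force: [-0.8, -5.9, 2.2]
finger_gap: 61.8
```

arm_command(
  steps=[
    [0.3,[0,-0.05,0],0],
    [0.3,[0,-0.05,0],0],
    [0.3,[0,-0.05,0],0],
    [0.3,[0,-0.05,0],0],
  ],
)

```text
clock: 19.47
eef_pos: [535.9, 18.6, 23.0]
eef_rot: [3.141, 0.0, -0.179]
wrist_force: [-1.7, -7.4, 2.3]
finger_gap: 61.8
```

arm_command(
  steps=[
    [0.3,[0,-0.04,0],0],
    [0.3,[0,-0.04,0],0],
    [0.3,[0,-0.04,0],0],
  ],
)

```text
clock: 19.72
eef_pos: [536.1, 19.7, 23.0]
eef_rot: [3.141, 0.0, -0.179]
wrist_force: [-1.7, -6.3, 2.3]
finger_gap: 62.1
```

arm_command(
  steps=[
    [0.3,[0,-0.05,0],0],
    [0.3,[0,-0.05,0],0],
    [0.3,[0,-0.05,0],0],
    [0.3,[0,-0.05,0],0],
  ],
)

```text
clock: 20.05
eef_pos: [536.3, 20.9, 23.0]
eef_rot: [3.14, 0.0, -0.179]
wrist_force: [-3.7, -16.4, 3.7]
finger_gap: 61.8
```

Solid contact: about 17 N total, roughly 10 N above the sliding force. Holding there, eased a hair.

arm_command(
  steps=[
    [0.3,[0,0.01,0],0],
    [0.3,[0,0,0],0],
    [0.3,[0,0,0],0],
    [0.3,[0,0,0],0],
    [0.3,[0,0,0],0],
  ],
)

```text
clock: 20.47
eef_pos: [536.3, 20.9, 22.9]
eef_rot: [3.14, 0.0, -0.179]
wrist_force: [-2.1, -11.5, 2.0]
finger_gap: 61.7
```

arm_command(
  steps=[
    [0.3,[0,-0.01,0],0],
    [0.3,[0,0,0],0],
    [0.3,[0,0,0],0],
    [0.3,[0,0,0],0],
    [0.3,[0,0,0],0],
  ],
)

```text
clock: 20.88
eef_pos: [536.3, 20.9, 23.0]
eef_rot: [3.14, 0.0, -0.179]
wrist_force: [-2.1, -12.0, 2.7]
finger_gap: 61.9
```

arm_command(
  steps=[
    [0.3,[0,0,0],0],
    [0.3,[0,-0.02,0],0],
    [0.3,[0,-0.01,0],0],
    [0.3,[0,0,0],0],
  ],
  force=22,
)

```text
clock: 21.22
eef_pos: [536.3, 20.9, 23.0]
eef_rot: [3.14, 0.0, -0.179]
wrist_force: [-4.1, -15.7, 3.8]
finger_gap: 61.8
```

arm_command(
  steps=[
    [0.3,[0,0,0],0],
    [0.3,[0,0,0],0],
    [0.3,[0,0,0],0],
    [0.3,[0,0,0],0],
    [0.3,[0,0,0],0],
  ],
)

```text
clock: 21.63
eef_pos: [536.3, 20.9, 23.0]
eef_rot: [3.14, 0.0, -0.179]
wrist_force: [-2.3, -14.7, 3.7]
finger_gap: 61.6
```

arm_command(
  steps=[
    [0.3,[0,0,0],0],
    [0.3,[0,0,0],0],
    [0.3,[0,0,0],0],
    [0.3,[0,0,0],0],
    [0.3,[0,0,0],0],
  ],
)

```text
clock: 22.05
eef_pos: [536.3, 20.8, 23.0]
eef_rot: [3.14, 0.0, -0.179]
wrist_force: [-3.3, -13.7, 3.0]
finger_gap: 61.7
```

Run:
```python
from h import *
s=manip.read_state();p,d=manip.camera("wrist");im=p[:,:,::-1].copy();cv2.imwrite("pics/w11.png",im)
print(s['clock'],s['eef_pos'],s['wrist_force'])
cv2.imwrite("pics/w11_66.png",ortho("wrist",im,66,(460,630),(-40,180),3.4,s))
```

```text
22.05 [536.33808339  20.84351515  22.98231892] [ -3.25070394 -13.68241684   3.00139059]
```

View pics/w11.png

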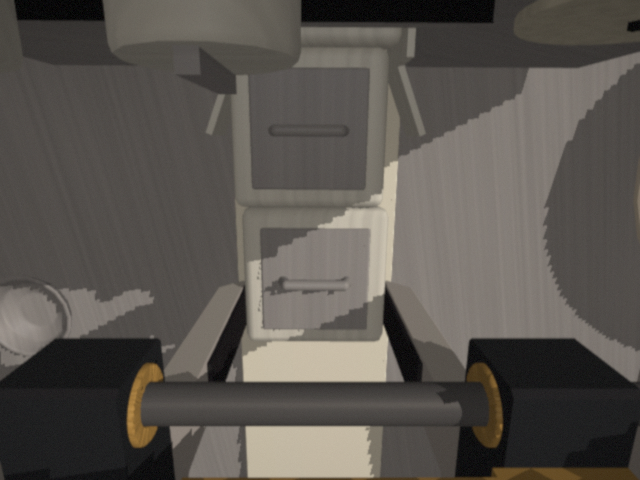

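View pics/w11_66.png

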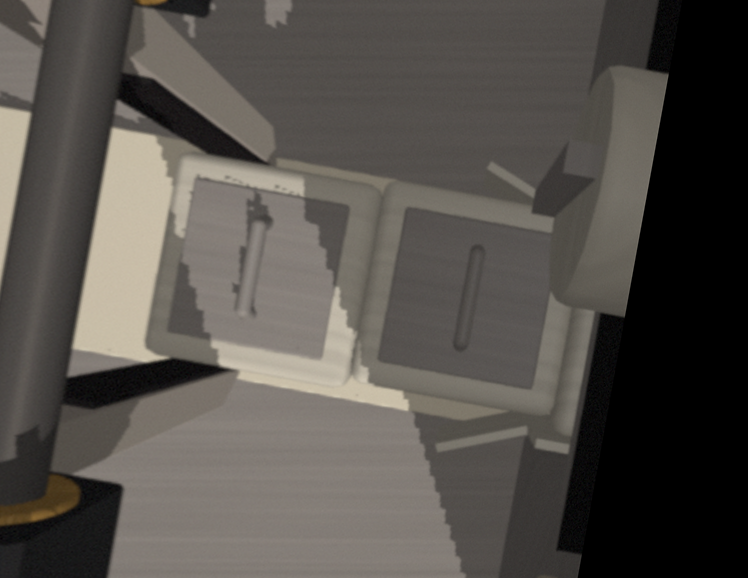

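All four are tight and square, and pan_d and pan_c are within about 1.5 mm of the middle line. Releasing and backing straight out.

arm_command(
  steps=[
    [0.95,[0,0,0],0],
    [0.95,[0,0,0],0],
    [0.95,[0,0,0],0],
    [0.95,[0,0,0],0],
    [0.95,[0,0,0],0],
  ],
)

```text
clock: 22.52
eef_pos: [536.6, 22.5, 22.9]
eef_rot: [-3.141, 0.0, -0.179]
wrist_force: [0.0, 0.4, -0.6]
finger_gap: 88.6
```

arm_command(
  steps=[
    [0.95,[0,0.5,0],0],
    [0.95,[0,1.5,0],0],
    [0.95,[0,2.0,0],0],
    [0.95,[0,2.5,0],0],
    [0.95,[0,2.5,0],0],
  ],
)

```text
clock: 22.93
eef_pos: [520.3, -67.3, 22.9]
eef_rot: [-3.142, -0.0, -0.178]
wrist_force: [0.1, 0.2, 0.1]
finger_gap: 89.1
```

arm_command(
  steps=[
    [0.95,[0,1.5,-1.5],0],
    [0.95,[0,0,-3.0],0],
    [0.95,[0,0,-3.5],0],
    [0.95,[0,0,-3.0],0],
    [0.95,[0,0,0],0],
  ],
)

```text
clock: 23.35
eef_pos: [520.2, -82.0, 138.8]
eef_rot: [3.141, -0.009, -0.179]
wrist_force: [0.0, 0.3, 1.0]
finger_gap: 89.5
```

Run:
```python
from h import *
s=manip.read_state();p,d=manip.camera("wrist");im=p[:,:,::-1].copy();cv2.imwrite("pics/w12.png",im)
print(s['clock'],s['eef_pos'],s['wrist_force'],s['finger_gap'])
cv2.imwrite("pics/w12_66.png",ortho("wrist",im,66,(460,630),(-40,180),3.4,s))
p,d=manip.camera("scene");cv2.imwrite("pics/sc12.png",p[:,:,::-1])
```

```text
23.35 [520.2136422  -81.95039908 138.82503712] [0.0325527  0.33394816 0.98451622] 89.54985812705829
```

View pics/w12.png

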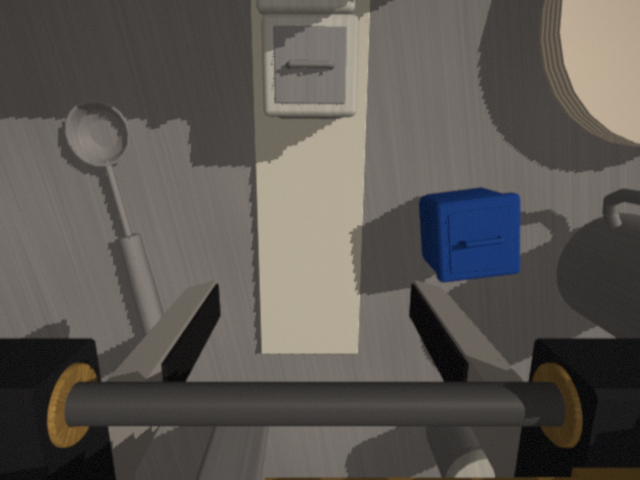

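View pics/w12_66.png

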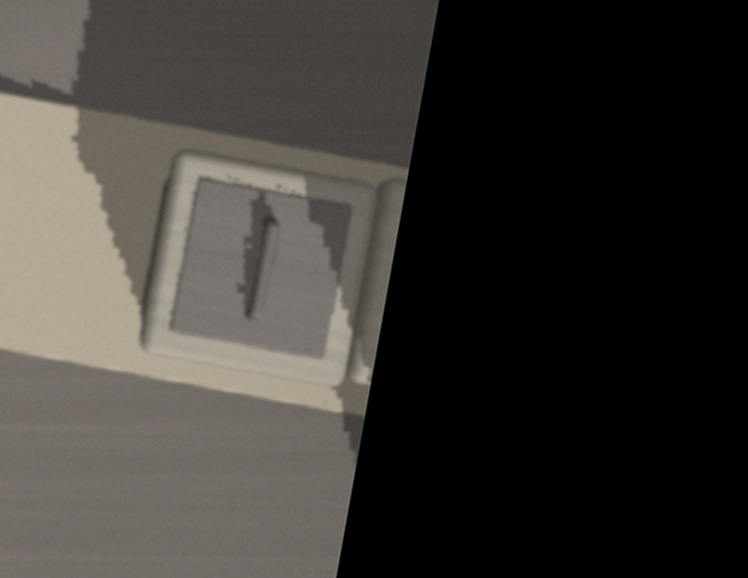

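View pics/sc12.png

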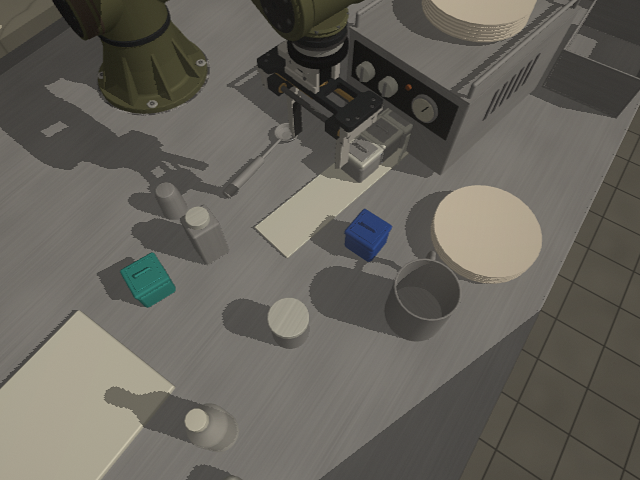

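```bash
python3 -c "
from h import *
print(manip.read_state()['qd'].round(3)); print(manip.sign_off())"
```

```text
[ 0.002  0.037  0.036 -0.002 -0.012  0.001]
the job is handed in; nothing more can be done
None
```

I set pan_d down on the slide about 70 mm (centre to centre) behind pan_c and gripped it again near its rear. Then I pushed all four pans into the slot until the front pan came up solid against the stop.

- **Push:** Sliding the row took about 6 N at the wrist. Force readings came only at the end of each move. The highest at the stop was about 17 N, well under the 25 N limit. I leaned at a total of about 14–16 N for roughly 0.9 s, about 8–10 N more than sliding took. Just before that, while I trimmed the push, the total sat near 12 N for about 0.8 s.
- **Last checks:** After I let go, the wrist force read about zero and the arm was clear of everything. In the last pictures pan_d still stood tight and square against pan_c. Measured just before I let go, pan_d was about 1 mm and pan_c about 1.5 mm from the slide's middle line. In the last scene picture the other things on the counter, including the blue and turquoise pans, look to be where they started.
- **Not seen:** Pan_a and the stop were out of sight inside the slot, and pan_b mostly so. That pan_a is home and those pans are tight rests on the force rise and the distance pushed.

No check failed or disagreed. The job was handed in at about 23 s of the 61 s allowed.

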